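# Swipe the moisture analyser's curved touch bar

## Task

Set the moisture analyser by swiping its curved touch bar: lay the closed fingertips lightly on the end tile beside the green lamp and slide them along the bar in one stroke, over every tile and without lifting off, to the end tile beside the red lamp. Finish with the fingertips still resting gently on that last tile, and stay there. Only touch the bar, pick nothing up, and leave the things standing around where they are.

Things in the scene. Friction and masses are not known exactly. Their poses are not given: they have to be found in the camera images.
- analyser: moisture analyser with touch bar (the one at the left edge has none), cream on grey, fixed: 340 x 260 mm, level deck 70 mm above the bench, round cream hood (radius 76 mm, top 128 mm above the bench) with a box-shaped rear. Origin on the bench under the centre of the hood and of the bar's arc; x points to its rear, y to the left seen from the front, z up. Deck's front edge at x = -178 mm
- touch_bar (a joint): how far the touch bar is pressed down, 0 (up) to 0.008 m (bottomed). The bar is a level arc of five tiles, centre-line radius 125 mm, spanning 45 degrees either side of the analyser's -x axis, 18 mm wide, standing 10 mm above the deck (top face 80 mm above the bench when up). All five tiles move together, straight down on one spring: it starts to give at about 1.5 N, about 3.6 N at 3 mm, 7 N at 8 mm
- tile_a (a point): blue end tile of the touch bar, at 36 degrees towards the analyser's +y. Flat, 39 mm long along the bar, 18 mm wide; this point is the centre of its top face and goes down with the bar
- tile_b (a point): light grey tile next to tile_a, at 18 degrees. Flat, 39 mm long along the bar, 18 mm wide; this point is the centre of its top face and goes down with the bar
- tile_c (a point): blue middle tile, nearest the front edge, at 0 degrees. Flat, 39 mm long along the bar, 18 mm wide; this point is the centre of its top face and goes down with the bar
- tile_d (a point): light grey tile at -18 degrees. Flat, 39 mm long along the bar, 18 mm wide; this point is the centre of its top face and goes down with the bar
- tile_e (a point): blue end tile at -36 degrees, towards the analyser's -y. Flat, 39 mm long along the bar, 18 mm wide; this point is the centre of its top face and goes down with the bar
- lamp_green: green pilot lamp: low disc 18 mm across, 6 mm high, fixed on the deck 28 mm beyond one end of the bar; it marks the end to start from. Which end it is at changes. Origin at the centre of its underside
- lamp_red: red pilot lamp, same size, beyond the other end of the bar; it marks the end to finish at. Origin at the centre of its underside
- weight: brass calibration weight, 24 mm across, 31 mm high, loose on one front corner of the deck, some 45 mm in front of the bar's centre line. To be left alone. Origin at the centre of its underside
- vial: small amber glass vial, 22 mm across, 34 mm high, loose on the other front corner of the deck. To be left alone. Origin at the centre of its underside
- pan: aluminium sample pan, 92 mm across, 12 mm high, on the bench to the robot's right. To be left alone. Origin at the centre of its underside
- spatula: spatula with wooden handle and broad steel blade, 180 mm long, lying on the bench to the robot's right. To be left alone
- jar: white jar with blue cap, 60 mm across, 75 mm high, on the bench to the right. To be left alone. Origin at the centre of its underside
- beaker: glass beaker, 68 mm across, 90 mm high, on the bench to the left. To be left alone. Origin at the centre of its underside
- wash_bottle: white wash bottle with blue cap, 72 mm across, 190 mm high, on the bench to the left. To be left alone. Origin at the centre of its underside

How it is judged:
By the outcome, as a careful person would: the job done as asked, in the order asked, and still so for the second after the job is handed in, while the arm keeps its last pose, push and grip.
It also fails if it takes over 45 s, if anything falls off the work surface, if the arm or the gripper's body presses on something with over 40 N, if the wrist force passes 120 N, or if a joint passes its speed limit or range.

## Robot

A 7-joint arm with a two-finger parallel gripper is mounted at the origin on the work surface. World frame = base frame: x ahead of the robot, y to its left, z up, the work surface at z = 0. Lengths are in m, angles in rad, forces in N, time in s.
With the tool pointing down it reaches from about 0.425 to 0.925 m from the base axis. Payload 6.8 kg.
Tool frame: the origin (TCP) lies at the very end of the fingers, on their centre line; the grasp point (between the pads) lies 19 mm behind it (grip_point_offset is the distance from the TCP to the grasp point, in m); z points along the fingers, y is the line along which they close (so a half turn about z gives the same grasp; the last joint's range is limited). The gripper opens to 88 mm and grips with 3 to 60 N. Pads are 20 mm wide; open, the fingers measure 115 mm over their backs; the gripper's body (75 mm by 178 mm) begins 61 mm behind the grasp point.
Start: joints at [-0.108, 0.477, 0.022, 1.555, -0.011, 1.109, -0.083], TCP at [0.675, 0, 0.223] pointing down, gripper open.
Joint ranges: [-2.96, 2.96], [-0.34, 2.1], [-1.41, 1.46], [0.24, 2.44], [-1.37, 4.51], [0.17, 1.92], [-2.96, 2.96]. Speed limits (rad/s): [2.39, 2.39, 3.14, 3.14, 3.14, 3.14, 3.14].

## Interface

Orientations are given as a unit quaternion [x, y, z, w].
In Python, from cell import * gives the robot as it stands. The module is installed in compiled form; this text tells all that it offers.
- The arm moves only by the tool step_arm, never from a script. Its argument "increments" is a list of rows, each a list of 2 entries, a list of its own where there are three numbers: the shift along the tool's x, y, z in cm, then the turn, a rotation vector about the tool's x, y, z in degrees. In form: [[[dx, dy, dz], [rx, ry, rz]], ...]. A call has 1 to 12 rows; each row shifts and turns the commanded pose from where the row before left it, along the tool's axes as they then stand; what a row does not reach is not made up. A row lasts 1/10 s, in which the tool goes at most 50 mm and 8.59 degrees, less where a joint would pass 70% of its speed; a pose out of reach is approached as far as the arm can. A call with a gripper value outside its range is refused whole. "claw" is the closure, from -1 (fully open) to 1 (shut), so that 0 is half open, set as the call begins (left out, the last holds). The fingers move at their own pace and stop on an object; "force" is the grip in N (left out, the last holds). Time passes only in rows, so rows that do not move let the fingers close. It gives the time, the measured TCP pose, the force, the opening and the grip force at its end, in the units of the state.
- sense(): the state, without advancing time (a new reading comes with each control period).
- grab_frame(name): name is "scene" or "side" or "wrist"; returns the picture (480x640x3 uint8, red, green, blue); there is no depth.
- calibration(name): a dict with "camera_matrix" (3x3 intrinsics, pixels), "dist" ([k1, k2, p1, p2, k3] as OpenCV has them; the pictures are not rectified), "xyz" and "rotation" of the camera in the world. Camera axes: x right, y down, z forward; pixel columns grow to the right and rows downward; lengths in m; the calibration is good to about 2 mm. A picture is of the moment at which its call begins: read the wrist's pose just before it. calibration takes no time and is no camera call; for the wrist camera it gives the pose at the moment of the call.
- sign_off(): hands the job in; it is judged then, once.
The state is a dict: "clock": time; "joint_pos": joint angles; "dq": joint speeds; "effort": joint torques, N m; "tcp_pos": TCP position; "orientation": TCP orientation; "wrist_force": force on the tool from outside, world axes, zero at the start; "moment": the same for the moment, N m; "finger_gap": finger opening in m; "grip_force": force on a finger pad.
Only numpy, scipy, OpenCV 4.12 (cv2) and the standard library are available. Lean on these libraries where they do the work, as an engineer would, in place of code of your own. Each camera call takes 0.05 s, during which the arm holds its last target. There are 200 camera calls.

## Working session

There is one attempt and no reset: what is moved stays moved. The work goes in short steps, Python scripts to look and compute and a tool call to move; the robot and the scene stay as the last step left them, time stands still between calls to the robot, and variables do not carry over. Pictures are saved under pics/ and viewed, at most 10 in all, crops included, and the job is handed in when it is done.

Besides the shell and the picture viewer there is one more tool, called after "Emit:" by a JSON object that holds its "fn" and its "kwargs", one argument or row to a line. step_arm: Moves the arm, as the interface text tells. Its arguments: {"type":"object","properties":{"increments":{"type":"array","items":{"type":"array"}},"claw":{"type":"number"},"force":{"type":"number"}},"required":["increments"]}

```bash
mkdir -p pics
python3 - <<'E'
from cell import *
import cv2
s=sense();print(s)
for n in("scene","side","wrist"):
    c=calibration(n);print(n,c)
    cv2.imwrite(f"pics/{n}0.png",grab_frame(n)[:,:,::-1])
E
```

```text
{'clock': 0.0, 'joint_pos': array([-0.10809011,  0.4777887 ,  0.02235793,  1.55638767, -0.0114781 ,
        1.1092749 , -0.08306921]), 'dq': array([ 7.91944818e-04,  9.60952678e-04, -6.17626213e-06,  8.59571027e-04,
        6.60581467e-04, -4.80593004e-04,  7.24532091e-04]), 'effort': array([-1.31144458e-03, -5.82851672e+01,  1.53386436e+00, -2.72606850e+01,
       -5.43364382e-02,  1.69422745e-02,  2.21527275e-04]), 'tcp_pos': array([ 6.74436226e-01, -3.66794656e-05,  2.21716643e-01]), 'orientation': array([ 7.07093520e-01,  7.07119513e-01, -6.64095501e-04, -5.54416554e-04]), 'wrist_force': array([-0.1739117 ,  0.26393079,  0.5475838 ]), 'moment': array([ 0.02343872, -0.02651381,  0.00909321]), 'grip_force': 0.0, 'finger_gap': 0.08792428684652599}
scene {'camera_matrix': array([[490.00346376,   0.        , 311.7651042 ],
       [  0.        , 490.00346376, 242.64609332],
       [  0.        ,   0.        ,   1.        ]]), 'dist': array([0.04010448, 0.        , 0.        , 0.        , 0.        ]), 'xyz': array([1.39619909, 0.57852644, 1.13149692]), 'rotation': array([ 0.42207883,  0.82331377, -0.34119969, -0.16609233])}
side {'camera_matrix': array([[513.38577868,   0.        , 317.90691949],
       [  0.        , 513.38577868, 238.18478243],
       [  0.        ,   0.        ,   1.        ]]), 'dist': array([-0.04837163,  0.        ,  0.        ,  0.        ,  0.        ]), 'xyz': array([ 0.06542903, -0.72469991,  0.88726045]), 'rotation': array([ 0.87507826, -0.27303836,  0.12011446, -0.38113069])}
wrist {'camera_matrix': array([[356.22087553,   0.        , 319.17999473],
       [  0.        , 356.22087553, 243.87466707],
       [  0.        ,   0.        ,   1.        ]]), 'dist': array([0.00885179, 0.        , 0.        , 0.        , 0.        ]), 'xyz': array([0.6755727 , 0.07913001, 0.38364611]), 'rotation': array([ 9.89516110e-01, -1.17755028e-04, -6.85246415e-04,  1.44420861e-01])}
```

View pics/scene0.png

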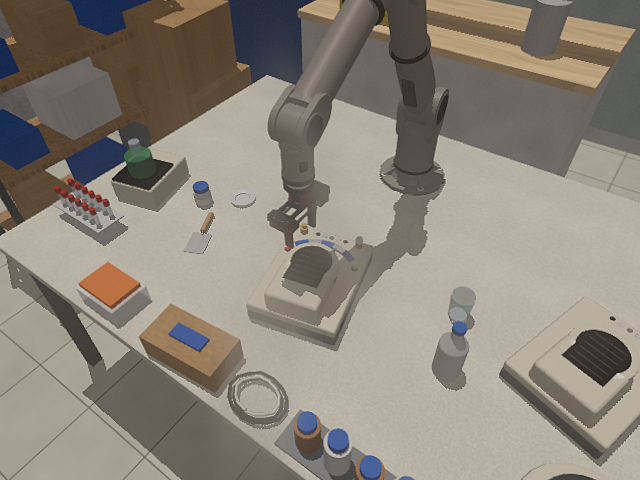

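View pics/side0.png

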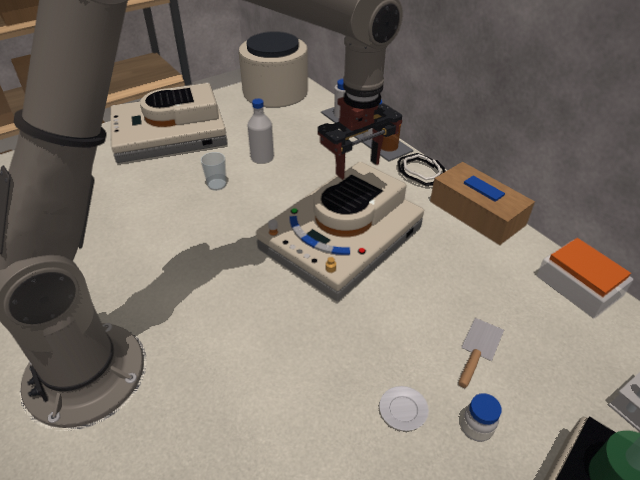

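View pics/wrist0.png

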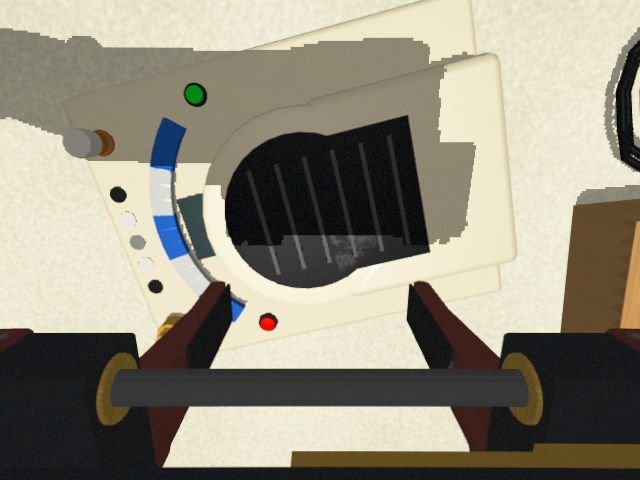

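The wrist view shows the green lamp at (195,95), the red lamp at (267,323), and the bar running from (175,122) to (240,312). The weight sits by the red end at about (172,328) and the vial by the green end at (90,143). Next I'll enlarge crops of these areas.

Run:
```python
import cv2
a=cv2.imread("pics/wrist0.png")[80:350,60:300]
cv2.imwrite("pics/w1.png",cv2.resize(a,None,fx=2.2,fy=2.2,interpolation=cv2.INTER_CUBIC))
a=cv2.imread("pics/side0.png")[190:290,250:390]
cv2.imwrite("pics/s1.png",cv2.resize(a,None,fx=5.5,fy=5.5,interpolation=cv2.INTER_CUBIC))
```

```text
(no output)
```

View pics/w1.png

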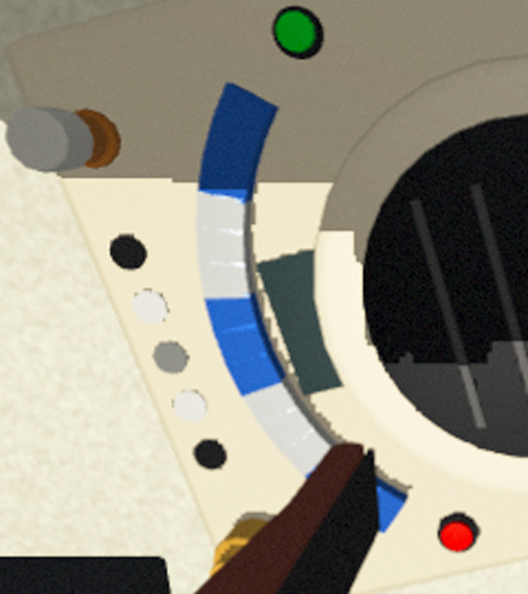

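View pics/s1.png

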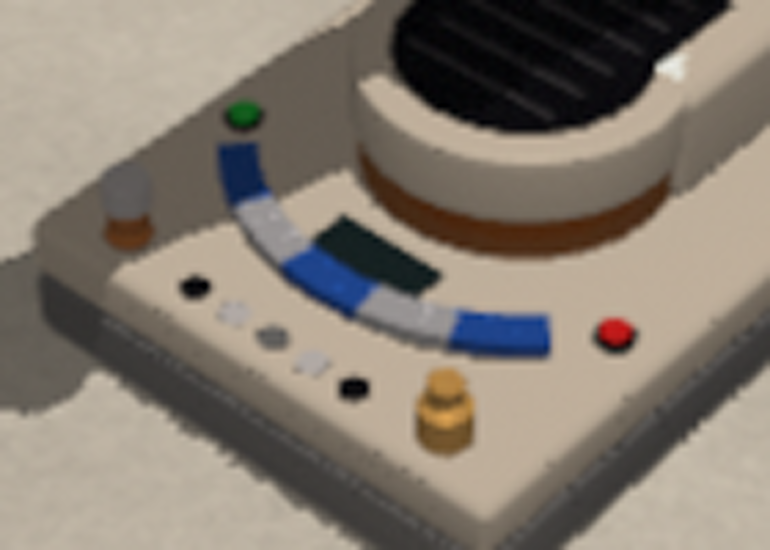

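The crops show clean tile borders in both views, so I'll fit the analyser's planar pose to them.

```bash
cat > h.py <<'E'
from cell import *
import numpy as np, cv2
from scipy.spatial.transform import Rotation as R
from scipy.optimize import least_squares
def proj(c,P):
    Rw=R.from_quat(c["rotation"]).as_matrix()
    rv=cv2.Rodrigues(Rw.T)[0]
    return cv2.projectPoints(np.asarray(P,float),rv,-Rw.T@c["xyz"],c["camera_matrix"],c["dist"])[0][:,0]
def pol(deg,r,z):
    t=np.radians(deg); return [-r*np.cos(t),r*np.sin(t),z]
def world(p,P):
    c,s=np.cos(p[2]),np.sin(p[2]); P=np.asarray(P,float)
    return np.c_[p[0]+c*P[:,0]-s*P[:,1],p[1]+s*P[:,0]+c*P[:,1],P[:,2]]
E
python3 - <<'E'
from h import *
o,i=.134,.116
W=[(45,o,229,83),(45,i,278,107),(27,o,199,189),(9,o,205,298),(9,i,252,297),(-9,o,242,395),(-9,i,284,380),(-27,o,308,470),(-45,i,407,490),(-45,o,388,531)]
S=[(45,i,257,143),(45,o,220,148),(27,i,270,195),(27,o,236,207),(9,i,312,250),(9,o,284,265),(-9,i,376,288),(-9,o,357,308),(-27,i,460,311),(-45,i,549,318),(-45,o,549,345)]
W=np.array(W,float);S=np.array(S,float)
cw,cs=calibration("wrist"),calibration("side")
Pw=[pol(a,r,.08) for a,r,_,_ in W];Ps=[pol(a,r,.08) for a,r,_,_ in S]
uw=W[:,2:]/2.2+[60,80];us=S[:,2:]/5.5+[250,190]
fw=lambda p:(proj(cw,world(p,Pw))-uw).ravel()
fs=lambda p:(proj(cs,world(p,Ps))-us).ravel()
for f in(fw,fs,lambda p:np.r_[fw(p),fs(p)]):
    q=least_squares(f,[.67,.05,.3],loss="soft_l1");print(q.x,np.round(f(q.x),1))
np.save("p.npy",q.x)
for d in(36,18,0,-18,-36):print(d,world(q.x,[pol(d,.125,.08)]))
E
```

```text
[0.66542706 0.02599494 0.2432038 ] [-0.2 -1.1 -2.   0.2  0.4  0.1  0.8 -0.2 -0.  -1.5  1.3  0.  -0.2 -0.6
 -0.3  2.1  0.   4.3 -0.2  0.4]
[0.66326698 0.02125837 0.23589807] [ 0.2  0.2 -0.5 -0.5  0.6  0.4 -0.4  0.1  0.5 -0.6 -0.5 -0.   0.5 -0.4
 -0.3  0.6 -0.1 -0.1 -0.4 -0.2  0.5  0.4]
[0.6653106  0.02558349 0.2422985 ] [-0.3 -0.7 -2.   0.6  0.3  0.5  0.7  0.1 -0.1 -1.1  1.1  0.4 -0.3 -0.2
 -0.4  2.5 -0.2  4.7 -0.4  0.7 -0.1 -0.9 -0.7 -1.5  0.5 -0.7 -0.5 -1.
  0.4 -1.8 -0.6 -1.2  0.4 -1.7 -0.3 -0.7 -0.2 -1.5 -0.5 -1.7  0.4 -1.1]
36 [[0.54950874 0.07264653 0.08      ]]
18 [[0.54063321 0.03455836 0.08      ]]
0 [[ 0.54396197 -0.00440834  0.08      ]]
-18 [[ 0.55916918 -0.04043922  0.08      ]]
-36 [[ 0.58476625 -0.07000734  0.08      ]]
```

Emit:
{"fn": "step_arm", "kwargs": {
  "increments": [
    [[1.2, -2.1, 0], [0, 0, 0]],
    [[1.2, -2.1, 0], [0, 0, 0]],
    [[1.2, -2.1, 0], [0, 0, 0]],
    [[1.2, -2.1, 0], [0, 0, 0]],
    [[1.2, -2.1, 0], [0, 0, 0]],
    [[1.2, -2.0, 0], [0, 0, 0]],
    [[0, 0, 2], [0, 0, 0]],
    [[0, 0, 2], [0, 0, 0]],
    [[0, 0, 2], [0, 0, 0]],
    [[0, 0, 2], [0, 0, 0]],
    [[0, 0, 0], [0, 0, 0]],
    [[0, 0, 0], [0, 0, 0]]
  ],
  "claw": 1,
  "force": 20
}}

```text
clock: 1.35
tcp_pos: [0.5499, 0.072, 0.1427]
orientation: [0.707, 0.707, -0.0, -0.0]
wrist_force: [-0.0, -0.1, 0.3]
finger_gap: 0.0008
grip_force: 0.0
```

Run:
```python
from h import *
import pickle
s=sense();print(s["tcp_pos"],s["orientation"],s["wrist_force"],s["finger_gap"])
c=calibration("wrist");pickle.dump(c,open("c.pkl","wb"))
im=grab_frame("wrist")[:,:,::-1].copy();cv2.imwrite("pics/w2.png",im)
p=np.load("p.npy")
for d in np.arange(-45,46,9):
  for r in(.116,.134):
    u=proj(c,world(p,[pol(d,r,.08)]))[0]
    if abs(u).max()<900: cv2.circle(im,tuple(int(v) for v in np.round(u)),1,(255,0,255),-1)
cv2.imwrite("pics/w2o.png",im)
```

```text
[0.54990131 0.07196737 0.14274463] [ 7.07132917e-01  7.07080553e-01 -3.07770718e-04 -1.86753577e-04] [-0.01102751 -0.1252028   0.28723728] 0.0008469237342026014
```

View pics/w2o.png

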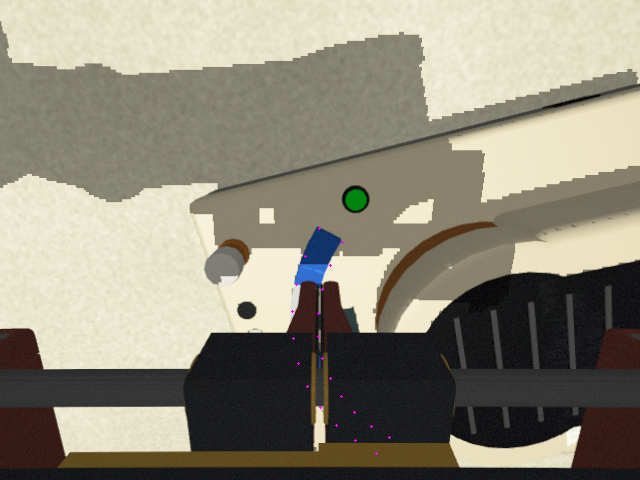

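The overlay matches the A end of the bar (corners at about (320,228) and (342,237)) to within 2 mm, and the fingertips are above tile a. Next is the descent.

Emit:
{"fn": "step_arm", "kwargs": {
  "increments": [
    [[0, 0, 1.5], [0, 0, 0]],
    [[0, 0, 1.5], [0, 0, 0]],
    [[0, 0, 1.5], [0, 0, 0]],
    [[0, 0, 0.8], [0, 0, 0]],
    [[0, 0, 0.3], [0, 0, 0]],
    [[0, 0, 0], [0, 0, 0]],
    [[0, 0, 0], [0, 0, 0]],
    [[0, 0, 0], [0, 0, 0]]
  ]
}}

```text
clock: 2.2
tcp_pos: [0.5506, 0.0721, 0.0874]
orientation: [0.707, 0.707, 0.001, 0.0]
wrist_force: [-0.4, -0.2, -0.2]
finger_gap: 0.0005
grip_force: 0.0
```

Run:
```python
from h import *
s=sense();print(s["tcp_pos"],s["wrist_force"])
c=calibration("side");im=grab_frame("side")[:,:,::-1].copy()
p=np.load("p.npy")
f=6
a=cv2.resize(im[190:280,265:385],None,fx=f,fy=f,interpolation=cv2.INTER_CUBIC)
for r in(.125,):
  for d in (36,18,0,-18,-36):
    for q,col in((p,(255,0,255)),([.6633,.0213,.236],(0,255,255))):
      u=(proj(c,world(q,[pol(d,r,.08)]))[0]-[265,190])*f
      cv2.circle(a,tuple(int(v) for v in u),3,col,-1)
u=(proj(c,[s["tcp_pos"]])[0]-[265,190])*f
cv2.circle(a,tuple(int(v) for v in u),3,(0,255,0),-1)
cv2.imwrite("pics/s2.png",a)
```

```text
[0.55056703 0.07209709 0.08739649] [-0.39601404 -0.2268555  -0.22128471]
```

View pics/s2.png

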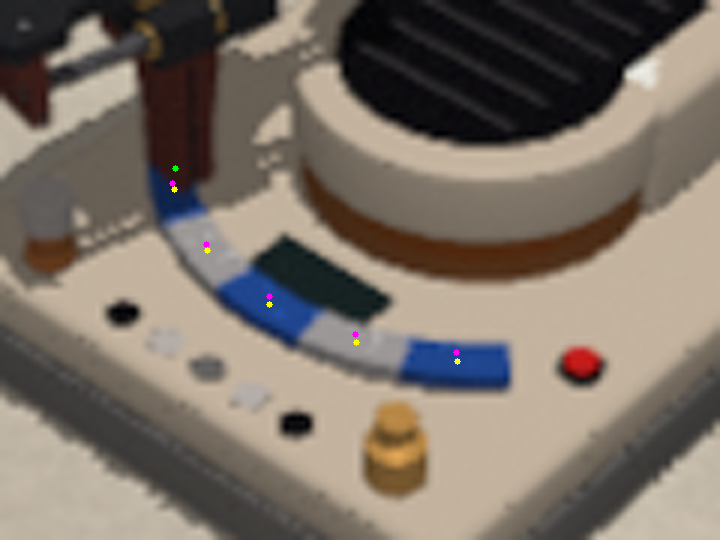

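The side view puts the fingertips over tile a. It has a consistent offset of about 1 px, which agrees with the wrist fit, so I'll lower gently to contact.

Emit:
{"fn": "step_arm", "kwargs": {
  "increments": [
    [[0, 0, 0.2], [0, 0, 0]],
    [[0, 0, 0.2], [0, 0, 0]],
    [[0, 0, 0.2], [0, 0, 0]],
    [[0, 0, 0.1], [0, 0, 0]],
    [[0, 0, 0.1], [0, 0, 0]],
    [[0, 0, 0], [0, 0, 0]],
    [[0, 0, 0], [0, 0, 0]],
    [[0, 0, 0], [0, 0, 0]]
  ]
}}

```text
clock: 3.05
tcp_pos: [0.55, 0.072, 0.0787]
orientation: [0.707, 0.707, -0.0, -0.0]
wrist_force: [-1.5, -0.1, 3.0]
finger_gap: 0.0003
grip_force: 1.4
```

Emit:
{"fn": "step_arm", "kwargs": {
  "increments": [
    [[0, 0, 0.05], [0, 0, 0]],
    [[0, 0, 0.04], [0, 0, 0]],
    [[0, 0, 0], [0, 0, 0]],
    [[0, 0, 0], [0, 0, 0]]
  ]
}}

```text
clock: 3.45
tcp_pos: [0.55, 0.072, 0.0778]
orientation: [0.707, 0.707, -0.0, -0.0]
wrist_force: [-1.6, -0.9, 3.4]
finger_gap: 0.0008
grip_force: 1.7
```

Run:
```python
from h import *
s=sense();print(s["tcp_pos"],s["wrist_force"],s["clock"])
p=np.load("p.npy")
w=world(p,[pol(d,.125,.08) for d in np.arange(36,-37,-2)])
print(w[0],w[12],w[24])
d=np.diff(w,axis=0)*100
print([[round(a[1],2),round(a[0],2)] for a in d])
```

```text
[0.54997062 0.07202482 0.07777344] [-1.61198872 -0.86635989  3.42576997] 3.45
[0.54950874 0.07264653 0.08      ] [0.54037807 0.02147685 0.08      ] [ 0.55284938 -0.02898274  0.08      ]
[[np.float64(-0.41), np.float64(-0.16)], [np.float64(-0.41), np.float64(-0.14)], [np.float64(-0.42), np.float64(-0.13)], [np.float64(-0.42), np.float64(-0.11)], [np.float64(-0.42), np.float64(-0.1)], [np.float64(-0.43), np.float64(-0.08)], [np.float64(-0.43), np.float64(-0.07)], [np.float64(-0.43), np.float64(-0.05)], [np.float64(-0.43), np.float64(-0.04)], [np.float64(-0.44), np.float64(-0.02)], [np.float64(-0.44), np.float64(-0.01)], [np.float64(-0.44), np.float64(0.01)], [np.float64(-0.44), np.float64(0.02)], [np.float64(-0.43), np.float64(0.04)], [np.float64(-0.43), np.float64(0.05)], [np.float64(-0.43), np.float64(0.07)], [np.float64(-0.43), np.float64(0.08)], [np.float64(-0.43), np.float64(0.1)], [np.float64(-0.42), np.float64(0.11)], [np.float64(-0.42), np.float64(0.13)], [np.float64(-0.41), np.float64(0.14)], [np.float64(-0.41), np.float64(0.16)], [np.float64(-0.4), np.float64(0.17)], [np.float64(-0.4), np.float64(0.18)], [np.float64(-0.39), np.float64(0.2)], [np.float64(-0.38), np.float64(0.21)], [np.float64(-0.37), np.float64(0.22)], [np.float64(-0.37), np.float64(0.24)], [np.float64(-0.36), np.float64(0.25)], [np.float64(-0.35), np.float64(0.26)], [np.float64(-0.34), np.float64(0.27)], [np.float64(-0.33), np.float64(0.29)], [np.float64(-0.32), np.float64(0.3)], [np.float64(-0.31), np.float64(0.31)], [np.float64(-0.3), np.float64(0.32)], [np.float64(-0.29), np.float64(0.33)]]
```

Emit:
{"fn": "step_arm", "kwargs": {
  "increments": [
    [[-0.41, -0.16, 0], [0, 0, 0]],
    [[-0.41, -0.14, 0], [0, 0, 0]],
    [[-0.42, -0.13, 0], [0, 0, 0]],
    [[-0.42, -0.11, 0], [0, 0, 0]],
    [[-0.42, -0.1, 0], [0, 0, 0]],
    [[-0.43, -0.08, 0], [0, 0, 0]]
  ]
}}

```text
clock: 4.05
tcp_pos: [0.5427, 0.0466, 0.0778]
orientation: [0.707, 0.707, 0.0, -0.0]
wrist_force: [0.5, 2.8, 2.8]
finger_gap: 0.0002
grip_force: 1.7
```

Emit:
{"fn": "step_arm", "kwargs": {
  "increments": [
    [[-0.43, -0.07, 0], [0, 0, 0]],
    [[-0.43, -0.05, 0], [0, 0, 0]],
    [[-0.43, -0.04, 0], [0, 0, 0]],
    [[-0.44, -0.02, 0], [0, 0, 0]],
    [[-0.44, -0.01, 0], [0, 0, 0]],
    [[-0.44, 0.01, 0], [0, 0, 0]],
    [[-0.44, 0.02, 0], [0, 0, 0]],
    [[-0.43, 0.04, 0], [0, 0, 0]]
  ]
}}

```text
clock: 4.85
tcp_pos: [0.5414, 0.0117, 0.0777]
orientation: [0.707, 0.707, -0.0, -0.0]
wrist_force: [-1.0, 2.9, 2.5]
finger_gap: 0.0005
grip_force: 1.7
```

Emit:
{"fn": "step_arm", "kwargs": {
  "increments": [
    [[-0.43, 0.05, 0], [0, 0, 0]],
    [[-0.43, 0.07, 0], [0, 0, 0]],
    [[-0.43, 0.08, 0], [0, 0, 0]],
    [[-0.43, 0.1, 0], [0, 0, 0]],
    [[-0.42, 0.11, 0], [0, 0, 0]],
    [[-0.42, 0.13, 0], [0, 0, 0]],
    [[-0.41, 0.14, 0], [0, 0, 0]],
    [[-0.41, 0.16, 0], [0, 0, 0]],
    [[-0.4, 0.17, 0], [0, 0, 0]],
    [[-0.4, 0.18, 0], [0, 0, 0]]
  ]
}}

```text
clock: 5.85
tcp_pos: [0.5535, -0.0301, 0.0777]
orientation: [0.707, 0.707, -0.0, -0.0]
wrist_force: [-1.2, 2.4, 2.9]
finger_gap: 0.0007
grip_force: 1.7
```

Emit:
{"fn": "step_arm", "kwargs": {
  "increments": [
    [[-0.39, 0.2, 0], [0, 0, 0]],
    [[-0.38, 0.21, 0], [0, 0, 0]],
    [[-0.37, 0.22, 0], [0, 0, 0]],
    [[-0.37, 0.24, 0], [0, 0, 0]],
    [[-0.36, 0.25, 0], [0, 0, 0]],
    [[-0.35, 0.26, 0], [0, 0, 0]],
    [[-0.34, 0.27, 0], [0, 0, 0]],
    [[-0.33, 0.29, 0], [0, 0, 0]],
    [[-0.32, 0.3, 0], [0, 0, 0]],
    [[-0.31, 0.31, 0], [0, 0, 0]],
    [[-0.3, 0.32, 0], [0, 0, 0]],
    [[-0.29, 0.33, 0], [0, 0, 0]]
  ]
}}

```text
clock: 7.05
tcp_pos: [0.5857, -0.0711, 0.0777]
orientation: [0.707, 0.707, -0.0, -0.0]
wrist_force: [-1.9, 1.6, 3.5]
finger_gap: 0.0002
grip_force: 1.7
```

Emit:
{"fn": "step_arm", "kwargs": {
  "increments": [
    [[0, 0, 0], [0, 0, 0]],
    [[0, 0, 0], [0, 0, 0]],
    [[0, 0, 0], [0, 0, 0]],
    [[0, 0, 0], [0, 0, 0]]
  ]
}}

```text
clock: 7.45
tcp_pos: [0.5862, -0.0716, 0.0781]
orientation: [0.707, 0.707, 0.0, 0.001]
wrist_force: [0.8, -2.4, 3.5]
finger_gap: 0.0003
grip_force: 1.5
```

Run:
```python
from h import *
s=sense();print(s["tcp_pos"],s["wrist_force"],s["clock"])
im=grab_frame("side")[:,:,::-1]
cv2.imwrite("pics/s3.png",cv2.resize(im[170:290,240:400],None,fx=5,fy=5,interpolation=cv2.INTER_CUBIC))
```

```text
[ 0.5861869  -0.07158758  0.07810159] [ 0.81135012 -2.37863424  3.52194831] 7.45
```

View pics/s3.png

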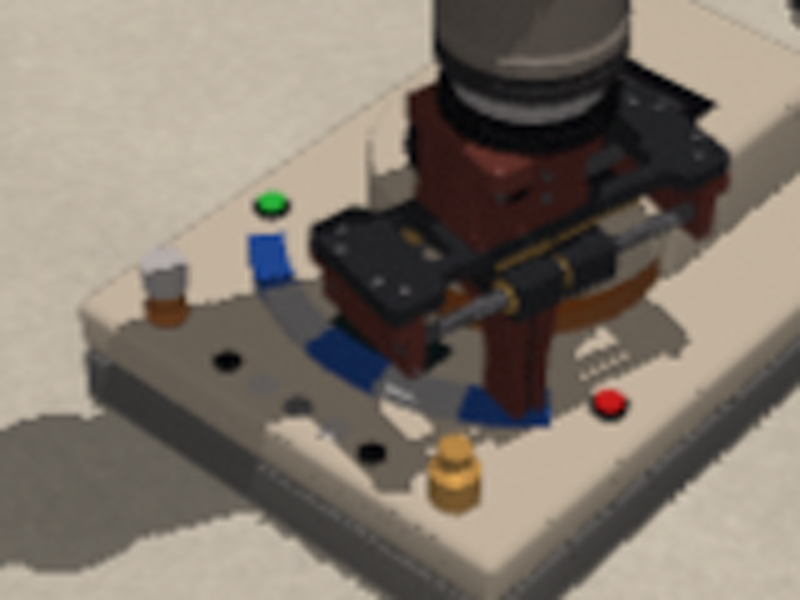

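The fingertips rest on tile e at about (515,405), pressing with roughly 3.5 N. The weight and the vial haven't moved, so I'm handing the job in.

```bash
python3 -c "
from cell import *
print(sign_off())"
```

```text
the job is handed in; nothing more can be done
None
```

I swiped the bar in one stroke from the green-lamp tile over every tile to the red-lamp tile, and handed the job in at about 7.5 s with the closed fingertips resting on that last tile at about 3.5 N; the sign-off gave no verdict.

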